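# Clip a reagent cartridge into the mixer and tug-test it

## Robot

A 7-joint arm with a two-finger parallel gripper is mounted at the origin on the work surface. World frame = base frame: x ahead of the robot, y to its left, z up, the work surface at z = 0. Lengths are in m, angles in rad, forces in N, time in s.
With the tool pointing down it reaches from about 0.35 to 0.9 m from the base axis. Payload 8.1 kg.
Tool frame: the origin (TCP) lies on the centre line of the jaws, within the pads' length; the fingertips stand 19 mm ahead of it and the grasp point (between the pads) is the TCP; z points along the fingers, y is the direction in which the jaws open and shut (so a half turn about z gives the same grasp; the last joint's range is limited). The gripper opens to 92 mm and grips with 3 to 60 N. Pads are 19 mm wide; open, the fingers measure 130 mm over their backs; the gripper's body (75 mm by 190 mm) begins 47 mm behind the grasp point.
Start: joints at [-1.407, 0.434, 0.025, 1.573, -0.012, 1.134, -0.075], TCP at [0.165, 0.603, 0.246] pointing down, gripper open.
Joint ranges: [-2.62, 2.62], [-0.44, 2.09], [-1.27, 1.32], [0.08, 2.57], [-1.32, 4.46], [0.12, 2], [-2.74, 2.74]. Speed limits (rad/s): [2.22, 2.22, 3.01, 3.01, 3.14, 3.14, 3.14].

## Interface

Orientations are given as a rotation vector (axis times angle).
In Python, from cell import monitor, imaging, workorder, outline_of gives the robot as it stands.
- The arm moves only by the tool move_arm, never from a script. Its argument "series" is a list of rows, each a list of 6 numbers: the shift along the world's x, y, z in cm, then the turn, a rotation vector about the world's x, y, z in degrees. A call has 1 to 8 rows; each row shifts and turns the commanded pose from where the row before left it; what a row does not reach is not made up. A row lasts 1/10 s, in which the tool goes at most 50 mm and 8.59 degrees, less where a joint would pass 70% of its speed; a pose out of reach is approached as far as the arm can. A call with a gripper value outside its range is refused whole. "grip" is the opening, from 0 (shut) to 1 (fully open), set as the call begins (left out, the last holds). The fingers move at their own pace and stop on an object; "force" is the grip in N (left out, the last holds). Time passes only in rows, so rows that do not move let the fingers close. It gives the time, the measured TCP pose, the force and the opening at its end, in the units of the state.
- monitor.observe(): the state, without advancing time (a new reading comes with each control period).
- imaging.get_image(name): name is "scene" or "side" or "wrist"; returns a dict with "color" (420x560x3 uint8, red, green, blue), "fx", "fy", "cx", "cy" (pixels), "dist_coeffs" ([k1, k2, p1, p2, k3] as OpenCV has them; the pictures are not rectified), "rvec" (rotation vector, rad) and "tvec" (3), from world to camera coordinates, as OpenCV has them; the wrist camera has in their place "mount" (4x4, takes a point from camera to tool coordinates, whose origin is the TCP and whose axes are the flange's). Camera axes: x right, y down, z forward; pixel columns grow to the right and rows downward; lengths in m; the calibration is good to about 2 mm. A picture is of the moment at which its call begins: read the wrist's pose just before it. There is no depth.
- workorder.sign_off(): hands the job in, once; it reports no verdict.
Trained networks look in the newest picture that a camera, given by its name, has taken for a name from the list of things; names that differ only in an ending like _2 or _b are one class to them, and where a whole thing is asked for, a point or a joint stands for the part that bears it (a point fixed in the world has none). Each returns a list of dicts, best first, with "p" (0 to 1); they miss things now and then, are a little off and sometimes report something else, mostly with a low value. They report only what shows in the picture. A call takes as long as a camera call. They do not tell look-alikes from the thing itself.
- outline_of(camera, thing): "mask" (420x560 bool, what is visible of it) and "rect" ([left, top, width, height] in pixels, round what is visible of it).
The state is a dict: "clock": time; "joints": joint angles; "dq": joint speeds; "joint_efforts": joint torques, N m; "position": TCP position; "ee_rot": TCP orientation; "force": force on the tool from outside, world axes, zero at the start; "ft_torque": the same for the moment, N m; "width": opening from 0.0 (shut) to 1.0 (fully open).
Only numpy, scipy, OpenCV 4.12 (cv2) and the standard library are available. Lean on these libraries where they do the work, as an engineer would, in place of code of your own. Each camera call takes 0.05 s, during which the arm holds its last target. There are 200 camera calls.

## Task

Stand the lying reagent cartridge up on its foot on the bench and let go of it, then take it again another way and press it down, not drop it, into the empty holder on the mixer until it is fully home and the catch has snapped in. Before anyone starts the mixer, tug up on it with about 10 N for about a second to prove that the catch holds, without wrenching at it (25 N is too much), then leave it home and upright. Leave the clipped-in cartridges and the other things alone.

Things in the scene. Friction and masses are not known exactly. Their poses are not given: they have to be found in the camera images.
- cartridge: White flat reagent cartridge, 62 mm long (its x), 30 mm thick (its y), 100 mm tall (its z) plus two grey screw caps side by side on top (9 mm high). Origin: centre of the underside of its foot; z runs from foot to caps. At first it lies on a broad face, z level. A groove 14 mm high, 6 mm deep runs along both broad faces, from 12 to 26 mm above the underside. About 200 g.
- cartridge_mid (a point): Point in the middle of the cartridge's body, on its z axis, 50 mm above the underside of the foot, about at its centre of mass. Axes as the cartridge's.
- holder: The empty aluminium clip holder, one of three alike in a row on the mixer; the other two are filled. Origin: under the middle of the bay, on the platform. x: along the bay's 66 mm inside length (and along the row), y: across its 32.5 mm inside width, towards the sprung catch. Walls end 43 mm above the platform, flared lips above them at 53 mm.
- bay (a point): Centre of the bay's floor in the empty holder, 5 mm above the platform, 83 mm above the bench; axes as the holder's, x along the bay's length, y to the catch, z up. The cartridge is home when its underside rests here, standing 100 mm tall in 38 mm high walls, its long side along x, either way round.
- catch (a joint): Steel sprung catch in the middle of the empty holder's +y wall; value in m: 0 = sprung out (nose 5 mm into the bay, 13.5 mm above its floor), up to 0.008 = pushed back. Bevelled above, square below: the foot pushes it back (about 7 N down, over the last 20 mm of travel), then it snaps into the groove and holds the foot down with 1.5 mm play. Under an upward pull its spring leaf gives about 0.2 mm per N.
- holder_b: A holder like the empty one with its cartridge already clipped in, one rigid piece on the mixer, 114 mm tall over its caps, so 192 mm above the bench. Holders stand 96 mm apart, centre to centre, in a row. Origin under its middle, x along the row.
- holder_c: The other holder with a cartridge already clipped in; same size and axes as holder_b. Which place in the row is empty changes.
- mixer: Low white orbital mixer, switched off, fixed to the bench: 230 mm (x) by 310 mm (y), its platform 78 mm above the bench; its row of three holders runs along its y. Origin: under its centre.
- tube_rack: Bystander: white foam tube rack 110 x 128 x 36 mm with a few capped tubes, 60 mm high in all. Origin under its centre.
- tip_box: Bystander: grey pipette tip box with a clear lid, 124 x 88 x 67 mm. Origin under its centre.
Not all that is in view belongs to the job. What is meant by the cartridge is not pink, and is the larger of those in its own colour.

How it is judged:
By the outcome, as a careful person would: the job done as asked, in the order asked, and still so for the second after the job is handed in, with the robot touching nothing.
It also fails if it takes over 67 s, if anything falls off the work surface, if the arm or the gripper's body presses on something with over 40 N, if the wrist force passes 120 N, or if a joint passes its speed limit or range.

## Working session

There is one attempt and no reset: what is moved stays moved. The work goes in short steps, Python scripts to look and compute and a tool call to move; the robot and the scene stay as the last step left them, time stands still between calls to the robot, and variables do not carry over. Pictures are saved under pics/ and viewed, about 8 in all and at most 12, crops included, and the job is handed in when it is done.

Besides the shell and the picture viewer there is one more tool, called after "Call:" as a command line: name --pt "numbers of a row" for each row, then --argument value for the rest. move_arm: Moves the arm, as the interface text tells. Its arguments: {"type":"object","properties":{"series":{"type":"array"},"grip":{"type":"number"},"force":{"type":"number"}},"required":["series"]}

```bash
mkdir -p pics; cat > h.py <<'E'
import numpy as np, cv2
from scipy.spatial.transform import Rotation as R
from cell import monitor, imaging, workorder, outline_of
def cam(n):
    s=monitor.observe(); im=imaging.get_image(n)
    K=np.array([[im['fx'],0,im['cx']],[0,im['fy'],im['cy']],[0,0,1]]);D=np.array(im['dist_coeffs'],float)
    if 'mount' in im:
        T=np.eye(4);T[:3,:3]=R.from_rotvec(s['ee_rot']).as_matrix();T[:3,3]=s['position']
        W=T@np.array(im['mount']);Rc=W[:3,:3].T;t=-Rc@W[:3,3]
    else:
        Rc=R.from_rotvec(np.ravel(im['rvec'])).as_matrix();t=np.ravel(im['tvec'])
    return im['color'],K,D,Rc,t
def ray(c,px):
    _,K,D,Rc,t=c
    u=cv2.undistortPoints(np.array(px,float).reshape(-1,1,2),K,D).reshape(-1,2)
    return -Rc.T@t, np.c_[u,np.ones(len(u))]@Rc
def onz(c,px,z):
    o,d=ray(c,px); return o+d*((z-o[2])/d[:,2])[:,None]
def proj(c,P):
    _,K,D,Rc,t=c
    return cv2.projectPoints(np.array(P,float).reshape(-1,1,3),cv2.Rodrigues(Rc)[0],t,K,D)[0].reshape(-1,2)
def save(c,fn,crop=None,scale=1):
    a=c[0][...,::-1].copy()
    if crop: x,y,w,h=crop;a=a[y:y+h,x:x+w]
    if scale!=1:a=cv2.resize(a,None,fx=scale,fy=scale,interpolation=cv2.INTER_CUBIC)
    cv2.imwrite('pics/'+fn,a)
E
python3 - <<'E'
from h import *
s=monitor.observe();print({k:np.round(v,3) for k,v in s.items()})
for n in ['scene','side','wrist']:
    c=cam(n);save(c,n+'0.png')
    o,d=ray(c,[[280,210]]);print(n,o.round(3),d.round(2))
    for th in ['cartridge','holder','mixer','tube_rack','tip_box']:
        for r in outline_of(n,th):
            print(th,round(r['p'],2),np.round(r['rect']),)
a=np.hstack([cv2.imread('pics/scene0.png'),cv2.imread('pics/side0.png')])
E
```

```text
{'clock': np.float64(0.0), 'joints': array([-1.407,  0.435,  0.025,  1.574, -0.012,  1.134, -0.075]), 'dq': array([-0.002,  0.001, -0.001, -0.001,  0.001, -0.001, -0.001]), 'joint_efforts': array([-1.0000e-03, -6.6783e+01,  9.8400e-01, -3.1447e+01, -6.1000e-02,
        4.3000e-02,  0.0000e+00]), 'position': array([0.165, 0.602, 0.245]), 'ee_rot': array([-4.180e-01, -3.114e+00,  3.000e-03]), 'force': array([-1.124, -0.077, -0.031]), 'ft_torque': array([-0.009, -0.015,  0.022]), 'width': np.float64(1.0)}
scene [ 1.022 -0.199  1.007] [[-0.49  0.17 -0.86]]
cartridge 0.69 [108. 269.  39.  35.]
cartridge 0.68 [114. 179.  51.  44.]
cartridge 0.62 [151. 230.  51.  33.]
holder 0.94 [412. 183.  44.  44.]
holder 0.86 [375. 186.  43.  60.]
holder 0.8 [336. 200.  42.  64.]
holder 0.6 [220. 278.  80.  69.]
mixer 0.61 [304. 165. 167. 137.]
tube_rack 0.72 [150. 231.  53.  33.]
tube_rack 0.61 [222. 277.  79.  72.]
tip_box 0.91 [234. 180.  46.  59.]
side [-0.031 -0.796  0.794] [[ 0.45  0.67 -0.59]]
cartridge 0.9 [319. 272.  34.  45.]
cartridge 0.8 [279. 318.  40.  52.]
cartridge 0.64 [368. 298.  42.  31.]
holder 0.88 [270. 150.  37.  46.]
holder 0.87 [251. 139.  25.  43.]
holder 0.66 [232. 146.  20.  26.]
mixer 0.65 [205. 162. 120.  66.]
tube_rack 0.95 [326. 212.  63.  46.]
tip_box 0.68 [246. 227.  60.  45.]
wrist [0.096 0.622 0.386] [[ 0.25 -0.07 -0.96]]
```

View pics/scene0.png

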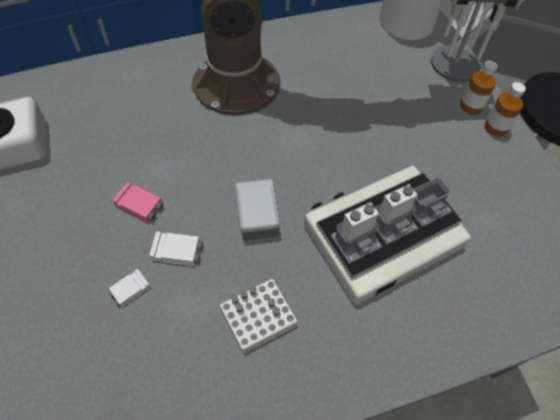

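View pics/side0.png

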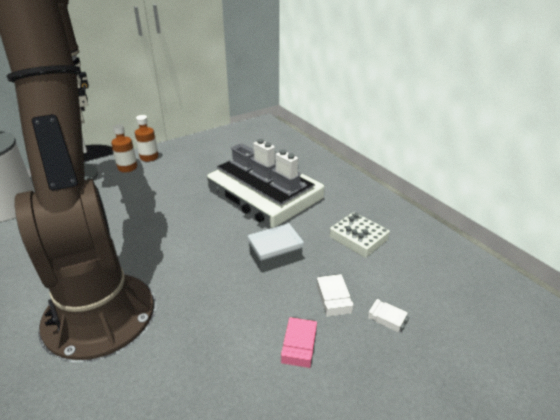

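The three cartridges in the scene picture are pink (138,202), larger white (176,249) and smaller white (128,288). The larger white one fits the description, with its caps at the right end (200,248). The empty holder is the far right one in the row (432,203). Next I'll measure these and confirm with one crop.

```bash
python3 - <<'E'
from h import *
c=cam('scene')
def rectz(m,z):
    ct=max(cv2.findContours(m.astype(np.uint8),cv2.RETR_EXTERNAL,cv2.CHAIN_APPROX_NONE)[0],key=len).reshape(-1,2)
    P=onz(c,ct,z)[:,:2]; r=cv2.minAreaRect((P*1000).astype(np.float32)); return r
for th,z in [('cartridge',.02),('holder',.12),('mixer',.07),('tube_rack',.036),('tip_box',.06)]:
    for r in outline_of('scene',th): print(th,round(r['p'],2),r['rect'],[np.round(v,0) for v in rectz(r['mask'],z)])
save(c,'crop1.png',(90,165,140,140),4)
save(c,'crop2.png',(295,155,190,150),4)
a=cv2.imread('pics/crop1.png');b=cv2.imread('pics/crop2.png')
cv2.imwrite('pics/both.png',np.hstack([cv2.resize(a,(390,390)),cv2.resize(b,(410,390))]))
E
```

```text
cartridge 0.86 [106.5, 270.8, 43.2, 38.2] [array([ 555., -381.]), array([59., 82.]), np.float64(24.0)]
cartridge 0.78 [149.8, 234.6, 52.7, 29.6] [array([ 488., -262.]), array([112.,  75.]), np.float64(66.0)]
cartridge 0.65 [112.2, 181.0, 52.2, 41.4] [array([ 341., -325.]), array([121.,  73.]), np.float64(46.0)]
holder 0.96 [376.4, 182.2, 38.9, 64.0] [array([593., 210.]), array([ 85., 153.]), np.float64(65.0)]
holder 0.59 [332.4, 204.7, 47.8, 58.7] [array([613., 118.]), array([102., 120.]), np.float64(11.0)]
holder 0.56 [412.0, 181.3, 40.0, 44.1] [array([584., 297.]), array([ 88., 112.]), np.float64(10.0)]
holder 0.26 [434.6, 206.9, 10.1, 7.7] [array([618., 301.]), array([16., 10.]), np.float64(74.0)]
mixer 0.61 [305.0, 165.9, 162.9, 139.4] [array([594., 198.]), array([251., 325.]), np.float64(11.0)]
tube_rack 0.76 [220.2, 279.2, 78.1, 69.2] [array([ 693., -129.]), array([123., 131.]), np.float64(13.0)]
tip_box 0.88 [233.5, 176.1, 46.9, 62.8] [array([462., -62.]), array([ 89., 155.]), np.float64(81.0)]
```

View pics/both.png

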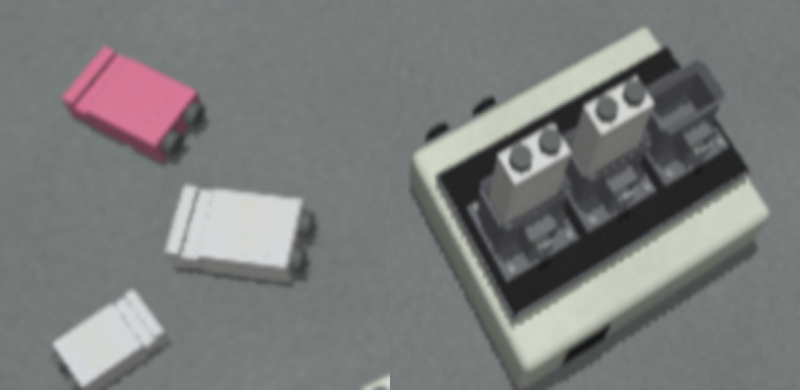

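The crops confirm it. The larger white cartridge has its foot at the left, its caps toward +y, and its groove near the foot. The empty holder is the +y end of the row, with the catch side facing the camera (+x). I'm moving over the cartridge for a wrist view.

Call:
move_arm --pt "2.7 -4 0.5 0 0 -5" --pt "2.7 -4 0.5 0 0 -5" --pt "2.7 -4 0.5 0 0 -5" --pt "2.7 -4 0.5 0 0 -5" --pt "2.7 -4 0 0 0 -5" --pt "1.5 -4.4 0 0 0 -5" --pt "1.5 -4.4 0 0 0 -5" --pt "1.5 -4.4 0 0 0 -5"

```text
clock: 2.0
position: [0.3453, 0.2691, 0.266]
ee_rot: [1.463, 2.78, 0.001]
force: [1.4, 0.6, 0.0]
width: 1.002
```

Call:
move_arm --pt "1.5 -4.4 0 0 0 -5" --pt "1.5 -4.4 0 0 0 -5" --pt "1.5 -4.4 0 0 0 -5" --pt "1.5 -4.4 0 0 0 -5" --pt "1.5 -4.4 0 0 0 -5" --pt "1 -4.4 0 0 0 -5" --pt "1 -4.4 0 0 0 -5" --pt "1 -4.4 0 0 0 -5"

```text
clock: 2.8
position: [0.45, -0.0829, 0.2661]
ee_rot: [2.325, 2.113, 0.002]
force: [1.7, 0.1, -0.0]
width: 0.999
```

Call:
move_arm --pt "1 -4.4 0 0 0 -5" --pt "1 -4.4 0 0 0 -5" --pt "1 -4.4 0 0 0 -5" --pt "1 -4.4 0 0 0 -5" --pt "0 0 0 0 0 0" --pt "0 0 0 0 0 0"

```text
clock: 3.4
position: [0.4894, -0.2582, 0.2654]
ee_rot: [-2.656, -1.678, 0.002]
force: [-0.7, 0.4, -0.5]
width: 1.001
```

```bash
python3 - <<'E'
from h import *
s=monitor.observe();print(s['clock'],s['joints'].round(2) if hasattr(s['joints'],'round') else s['joints'],s['position'],s['ee_rot'])
c=cam('wrist');save(c,'w1.png')
for r in outline_of('wrist','cartridge'):
    m=r['mask'];ct=max(cv2.findContours(m.astype(np.uint8),0,1)[0],key=len).reshape(-1,2)
    P=onz(c,ct,.03)[:,:2];print(r['p'],r['rect'],cv2.minAreaRect((P*1000).astype(np.float32)))
E
```

```text
3.4 [-0.22  0.37  0.83  1.77 -0.3   1.14  0.26] [ 0.48941898 -0.258194    0.26544351] [-2.65560793e+00 -1.67842752e+00  1.50169869e-03]
0.96 [175.0, 235.1, 59.1, 85.3] ((372.17266845703125, -300.59356689453125), (60.09871292114258, 56.295066833496094), 68.66492462158203)
0.87 [332.2, 215.6, 50.5, 59.5] ((544.26318359375, -367.656982421875), (45.562103271484375, 66.55238342285156), 21.825767517089844)
0.71 [251.9, 137.8, 55.6, 96.9] ((486.79168701171875, -261.7355651855469), (110.678955078125, 62.38264083862305), 65.71233367919922)
```

View pics/w1.png

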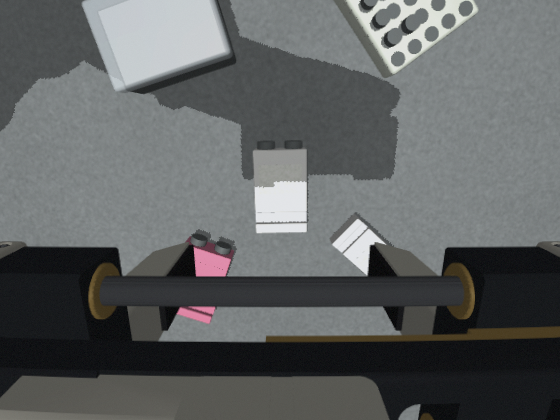

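The wrist view shows the target at (280,190) with its caps up at (280,145). It measures 111 x 62 mm centred at (487,-262), axis azimuth 65.7°, matching the given size. I'll grasp it across its 62 mm width.

Call:
move_arm --pt "0.2 0.6 -4 0 0 1.2" --pt "0 0 -4 0 0 0" --pt "0 0 -4 0 0 0" --pt "0 0 -4 0 0 0" --pt "0 0 -4 0 0 0" --pt "0 0 -3 0 0 0" --pt "0 0 -1 0 0 0" --pt "0 0 0 0 0 0"

```text
clock: 4.3
position: [0.4915, -0.2496, 0.0252]
ee_rot: [-2.633, -1.71, 0.001]
force: [0.6, -0.7, -0.0]
width: 0.997
```

Call:
move_arm --pt "0 0 0 0 0 0" --pt "0 0 0 0 0 0" --pt "0 0 0 0 0 0" --pt "0 0 0 0 0 0" --pt "0 0 0 0 0 0" --pt "0 0 0 0 0 0" --grip 0.5 --force 35

```text
clock: 4.9
position: [0.4921, -0.2511, 0.0264]
ee_rot: [2.636, 1.709, 0.001]
force: [-0.9, 1.3, 7.1]
width: 0.673
```

Call:
move_arm --pt "0 0 4 0 0 0" --pt "0 0 5 0 0 0" --pt "0 0 4 0 0 0" --pt "0 0 2 6.4 -2.9 0" --pt "0 0 0 6.4 -2.9 0" --pt "0 0 0 6.4 -2.9 0" --pt "0 0 0 6.4 -2.9 0" --pt "0 0 0 6.4 -2.9 0"

```text
clock: 5.7
position: [0.4919, -0.2518, 0.1766]
ee_rot: [-2.28, -1.478, -0.732]
force: [0.7, 0.3, -3.5]
width: 0.673
```

```bash
python3 - <<'E'
from h import *
s=monitor.observe();print(s['clock'],np.round(s['joints'],2),s['position'],R.from_rotvec(s['ee_rot']).as_matrix().round(3),s['width'],s['force'])
E
```

```text
5.7 [ 0.39  0.57  0.5   1.82 -0.86  1.28  0.9 ] [ 0.49187538 -0.25179876  0.17656502] [[ 0.331  0.912  0.241]
 [ 0.745 -0.41   0.526]
 [ 0.579  0.005 -0.815]] 0.6734575186351585 [ 0.69327798  0.29315157 -3.49725566]
```

The tilt is driving j5 toward its -1.32 limit, and this grip leaves little wrist clearance near the bench. I'll lay it back, grip nearer the caps, then yaw so that the tilt goes to the positive j5 side.

Call:
move_arm --pt "0 0 0 -6.4 2.9 0" --pt "0 0 0 -6.4 2.9 0" --pt "0 0 0 -6.4 2.9 0" --pt "0 0 -2 -6.4 2.9 0" --pt "0 0 -3 -6.4 2.9 0" --pt "0 0 -4 0 0 0" --pt "0 0 -4 0 0 0" --pt "0 0 -1.5 0 0 0"

```text
clock: 6.5
position: [0.49, -0.2492, 0.0276]
ee_rot: [-2.631, -1.709, 0.005]
force: [0.5, 0.7, -2.2]
width: 0.675
```

Call:
move_arm --pt "0 0 -0.5 0 0 0" --pt "0 0 0 0 0 0"

```text
clock: 6.7
position: [0.4912, -0.2513, 0.0265]
ee_rot: [-2.636, -1.706, -0.001]
force: [0.4, -0.3, -1.6]
width: 0.675
```

Call:
move_arm --pt "0 0 0 0 0 0" --pt "0 0 0 0 0 0" --pt "0 0 0 0 0 0" --pt "0.4 0.9 0 0 0 0" --pt "0.4 0.9 0 0 0 0" --pt "0 0 0 0 0 0" --grip 0.85

```text
clock: 7.3
position: [0.5009, -0.2306, 0.0255]
ee_rot: [-2.633, -1.712, -0.001]
force: [-0.2, 0.1, -0.0]
width: 0.852
```

Call:
move_arm --pt "0 0 0 0 0 0" --pt "0 0 0 0 0 0" --pt "0 0 0 0 0 0" --pt "0 0 0 0 0 0" --grip 0.5 --force 40

```text
clock: 7.7
position: [0.4997, -0.2334, 0.0258]
ee_rot: [2.636, 1.708, -0.0]
force: [-0.1, -0.3, -0.5]
width: 0.67
```

Call:
move_arm --pt "0 0 4 0 0 0" --pt "0 0 5 0 0 0" --pt "0 0 5 0 0 0" --pt "0 0 4 0 0 8" --pt "0 0 0 0 0 8" --pt "0 0 0 0 0 8" --pt "0 0 0 0 0 8" --pt "0 0 0 0 0 8"

```text
clock: 8.5
position: [0.4992, -0.2331, 0.2055]
ee_rot: [-1.886, -2.512, 0.0]
force: [0.3, -0.5, -2.0]
width: 0.672
```

```bash
cat > st.py <<'E'
from h import *
s=monitor.observe();M=R.from_rotvec(s['ee_rot']).as_matrix()
print('t',round(s['clock'],2),'q',np.round(s['joints'],2),'p',np.round(s['position'],4),'w',round(s['width'],3),'F',np.round(s['force'],1),'T',np.round(s['ft_torque'],2))
print('toolz',M[:,2].round(3),'az',np.degrees(np.arctan2(M[1,2],M[0,2])).round(1),'tooly',M[:,1].round(3),'az',np.degrees(np.arctan2(M[1,1],M[0,1])).round(1))
E
python3 st.py
```

```text
t 8.5 q [-0.11  0.39  0.61  1.84 -0.26  0.99  0.89] p [ 0.4992 -0.2331  0.2055] w 0.672 F [ 0.3 -0.5 -2. ] T [0.02 0.05 0.05]
toolz [-0.001  0.    -1.   ] az 148.2 tooly [ 0.96   0.279 -0.   ] az 16.2
```

Call:
move_arm --pt "0 0 0 0 0 8" --pt "0 0 0 0 0 8" --pt "0 0 0 0 0 8" --pt "0 0 0 0 0 8" --pt "0 0 0 0 0 8" --pt "0 0 0 0 0 4" --pt "0 0 0 4 6.9 0" --pt "0 0 0 4 6.9 0"

```text
clock: 9.3
position: [0.4989, -0.2326, 0.2067]
ee_rot: [-0.744, -2.768, -0.108]
force: [0.3, -1.3, -1.9]
width: 0.671
```

Call:
move_arm --pt "0 0 0 4 6.9 0" --pt "0 0 0 4 6.9 0" --pt "0 0 0 4 6.9 0" --pt "0 0 0 0 0 8" --pt "0 0 0 0 0 8" --pt "0 0 0 0 0 8" --pt "0 0 0 0 0 8" --pt "0 0 0 0 0 0"

```text
clock: 10.1
position: [0.5009, -0.23, 0.205]
ee_rot: [0.051, -2.445, 0.014]
force: [1.1, 0.4, -2.9]
width: 0.673
```

```bash
python3 st.py
```

```text
t 10.1 q [0.07 0.76 0.29 1.33 0.04 1.72 1.95] p [ 0.5009 -0.23    0.205 ] w 0.673 F [ 1.1  0.4 -2.9] T [ 0.11 -1.03 -0.07]
toolz [-0.64  -0.023 -0.768] az -177.9 tooly [-0.04   0.999  0.003] az 92.3
```

Call:
move_arm --pt "0 0 0 0 0 8" --pt "0 0 0 0 0 8" --pt "0 0 0 0 0 8" --pt "0 0 0 0 0 8" --pt "0 0 0 0 0 8" --pt "0 0 0 0 0 8" --pt "0 0 0 0 0 8" --pt "0 0 0 0 0 0"

```text
clock: 10.9
position: [0.498, -0.2325, 0.2057]
ee_rot: [1.208, -2.186, 0.437]
force: [-0.7, 1.0, -1.7]
width: 0.669
```

```bash
python3 st.py
```

```text
t 10.9 q [-0.11  0.54  0.13  1.73  0.53  1.31  2.34] p [ 0.498  -0.2325  0.2057] w 0.669 F [-0.7  1.  -1.7] T [ 0.99 -0.41 -0.  ]
toolz [-0.342 -0.542 -0.768] az -122.2 tooly [-0.847  0.532  0.001] az 147.8
```

Call:
move_arm --pt "0 0 0 -7 4.4 0" --pt "0 0 0 -7 4.4 0" --pt "0 0 0 -7 4.4 0" --pt "0 0 0 0 0 0"

```text
clock: 11.3
position: [0.4995, -0.2311, 0.2015]
ee_rot: [1.001, -1.807, 0.631]
force: [0.2, 1.1, -3.5]
width: 0.674
```

```bash
python3 st.py
```

```text
t 11.3 q [-0.27  0.78  0.21  1.67  0.69  1.54  2.19] p [ 0.4995 -0.2311  0.2015] w 0.674 F [ 0.2  1.1 -3.5] T [ 1.46 -0.71 -0.04]
toolz [-0.485 -0.766 -0.422] az -122.4 tooly [-0.846  0.533  0.005] az 147.8
```

Call:
move_arm --pt "0 0 0 -7 4.4 0" --pt "0 0 0 -7 4.4 0" --pt "0 0 0 -7.1 4.4 0" --pt "0 0 0 0 0 0" --pt "0 0 0 0 0 0"

```text
clock: 11.8
position: [0.4995, -0.2343, 0.2058]
ee_rot: [0.789, -1.436, 0.782]
force: [-0.2, -0.8, -0.8]
width: 0.673
```

```bash
python3 st.py; python3 - <<'E'
from h import *
c=cam('side');save(c,'s2.png',(200,150,280,210),1);a=cv2.imread('pics/s2.png')
d=cam('scene');save(d,'s3.png',(60,60,280,280),1);b=cv2.imread('pics/s3.png')
cv2.imwrite('pics/two.png',np.hstack([cv2.resize(a,(400,300)),cv2.resize(b,(300,300))]))
E
```

```text
t 11.8 q [-0.35  1.02  0.3   1.63  0.79  1.74  2.12] p [ 0.4995 -0.2343  0.2058] w 0.673 F [-0.2 -0.8 -0.8] T [ 1.38 -0.77  0.01]
toolz [-0.535 -0.845 -0.012] az -122.3 tooly [-0.845  0.535 -0.002] az 147.7
```

View pics/two.png

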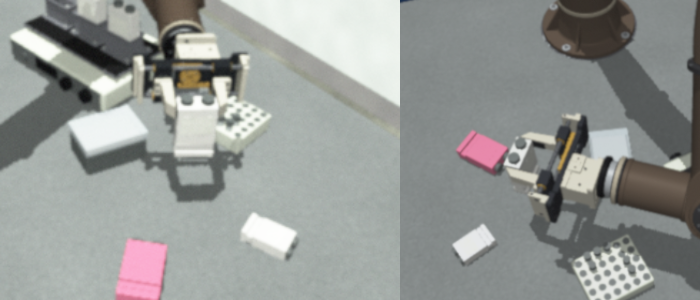

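Two-view picture: the cartridge is upright in the jaws, and the gripper is between the tip box and the rack. I'll move it to clear bench in -y before lowering.

Call:
move_arm --pt "-1 -3.8 0 0 0 0" --pt "-1 -3.8 0 0 0 0" --pt "-1 -3.8 0 0 0 0" --pt "-1 -3.8 0 0 0 0" --pt "-1 -3.4 0 0 0 0" --pt "0 0 -3 0 0 0" --pt "0 0 -3 0 0 0" --pt "0 0 0 0 0 0"

```text
clock: 12.7
position: [0.4492, -0.4193, 0.1444]
ee_rot: [0.792, -1.436, 0.782]
force: [0.4, 0.3, -2.5]
width: 0.676
```

```bash
python3 st.py; python3 - <<'E'
from h import *
c=cam('side');save(c,'s4.png',(200,150,280,210),1);a=cv2.imread('pics/s4.png')
d=cam('scene');save(d,'s5.png',(60,60,280,280),1);b=cv2.imread('pics/s5.png')
cv2.imwrite('pics/two2.png',np.hstack([cv2.resize(a,(440,330)),cv2.resize(b,(330,330))]))
E
```

```text
t 12.7 q [-0.13  1.1   0.36  1.72  0.97  1.47  2.03] p [ 0.4492 -0.4193  0.1444] w 0.676 F [ 0.4  0.3 -2.5] T [ 1.46 -0.76 -0.01]
toolz [-0.533 -0.846 -0.013] az -122.2 tooly [-0.846  0.533 -0.   ] az 147.8
```

View pics/two2.png

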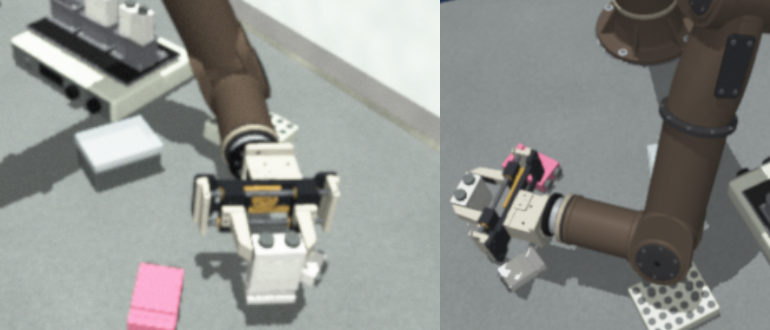

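The wrist link would hang over the tube rack (scene half, about (660,260)), so I'll shift further to -y before going lower.

Call:
move_arm --pt "-2 -4.3 0 0 0 0" --pt "-2 -4.4 0 0 0 0" --pt "-2 -4.4 0 0 0 0" --pt "0 0 -1 0 0 0" --pt "0 0 -2 0 0 0" --pt "0 0 -1.5 0 0 0" --pt "0 0 -0.5 0 0 0" --pt "0 0 0 0 0 0"

```text
clock: 13.6
position: [0.3904, -0.5498, 0.096]
ee_rot: [0.791, -1.43, 0.786]
force: [-0.2, 0.3, -2.5]
width: 0.672
```

```bash
python3 st.py; python3 - <<'E'
from h import *
c=cam('side');save(c,'s6.png',(240,190,280,210),1);a=cv2.imread('pics/s6.png')
d=cam('scene');save(d,'s7.png',(0,100,320,320),1);b=cv2.imread('pics/s7.png')
cv2.imwrite('pics/two3.png',np.hstack([cv2.resize(a,(440,330)),cv2.resize(b,(330,330))]))
E
```

```text
t 13.6 q [0.05 1.19 0.42 1.75 1.12 1.29 1.94] p [ 0.3904 -0.5498  0.096 ] w 0.672 F [-0.2  0.3 -2.5] T [ 1.45 -0.79 -0.01]
toolz [-0.531 -0.847 -0.008] az -122.1 tooly [-0.847  0.531 -0.   ] az 147.9
```

View pics/two3.png

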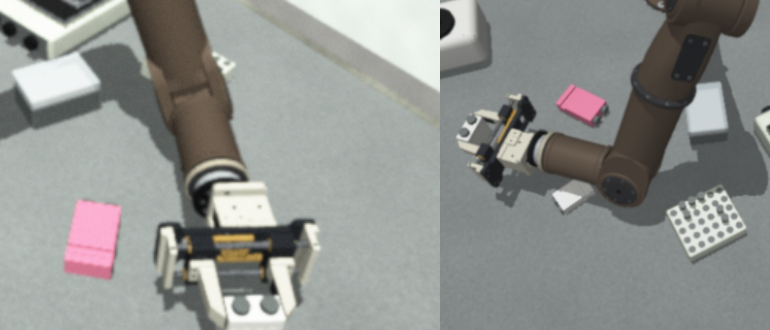

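Call:
move_arm --pt "0 0 -0.5 0 0 0" --pt "0 0 -0.2 0 0 0" --pt "0 0 -0.1 0 0 0" --pt "0 0 0 0 0 0"

```text
clock: 14.1
position: [0.3898, -0.5501, 0.0876]
ee_rot: [0.791, -1.43, 0.785]
force: [0.2, 0.1, -2.7]
width: 0.672
```

Call:
move_arm --pt "0 0 -0.1 0 0 0" --pt "0 0 -0.1 0 0 0" --pt "0 0 0 0 0 0"

```text
clock: 14.4
position: [0.3898, -0.5503, 0.0873]
ee_rot: [0.789, -1.428, 0.786]
force: [1.1, 3.4, 5.8]
width: 0.671
```

Call:
move_arm --pt "0 0 -0.1 0 0 0" --pt "0 0 0 0 0 0"

```text
clock: 14.6
position: [0.3898, -0.5503, 0.0873]
ee_rot: [0.787, -1.427, 0.787]
force: [1.9, 4.7, 7.9]
width: 0.673
```

```bash
python3 st.py
```

```text
t 14.6 q [0.05 1.21 0.42 1.74 1.12 1.29 1.93] p [ 0.3898 -0.5503  0.0873] w 0.673 F [1.9 4.7 7.9] T [-0.23  0.67 -0.33]
toolz [-0.532 -0.847 -0.003] az -122.2 tooly [-0.847  0.532 -0.001] az 147.8
```

The foot is on the bench and the force is rising. Release, then straight up.

Call:
move_arm --pt "0 0 0.1 0 0 0" --pt "0 0 0 0 0 0" --pt "0 0 0 0 0 0" --pt "0 0 0 0 0 0" --grip 0.95

```text
clock: 15.0
position: [0.3897, -0.5502, 0.0856]
ee_rot: [0.791, -1.43, 0.785]
force: [0.1, -1.2, -0.4]
width: 0.937
```

```bash
python3 st.py; python3 - <<'E'
from h import *
c=cam('side');save(c,'s8.png',(240,190,280,210),1);a=cv2.imread('pics/s8.png')
d=cam('scene');save(d,'s9.png',(0,160,160,120),1);b=cv2.imread('pics/s9.png')
cv2.imwrite('pics/two4.png',np.hstack([cv2.resize(a,(400,300)),cv2.resize(b,(400,300))]))
E
```

```text
t 15.0 q [0.05 1.21 0.42 1.74 1.12 1.29 1.93] p [ 0.3897 -0.5502  0.0856] w 0.937 F [ 0.1 -1.2 -0.4] T [ 0.96 -0.48 -0.01]
toolz [-0.532 -0.847 -0.008] az -122.1 tooly [-0.847  0.532  0.   ] az 147.9
```

View pics/two4.png

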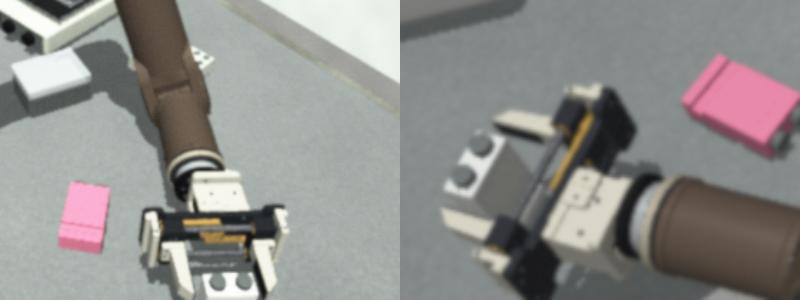

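The two views show the cartridge standing free between the open fingers, with its caps at about (475,160) in the right half.

Call:
move_arm --pt "0 0 3 0 0 0" --pt "0 0 4 0 0 0" --pt "0 0 4 0 0 0" --pt "0 0 4 0 0 0" --pt "0 0 4 0 0 0" --pt "0 0 0 0 0 0"

```text
clock: 15.7
position: [0.3894, -0.5511, 0.2812]
ee_rot: [0.785, -1.434, 0.79]
force: [-0.7, 0.6, -0.3]
width: 0.948
```

```bash
python3 st.py; python3 - <<'E'
from h import *
s=monitor.observe();M=R.from_rotvec(s['ee_rot'])
for az in (57.9,57.9+180):
    a=np.radians(az);y=np.array([np.cos(a),np.sin(a),0]);z=np.array([0,0,-1.]);T=np.c_[np.cross(y,z),y,z]
    v=np.degrees((R.from_matrix(T)*M.inv()).as_rotvec());print(v.round(1),np.linalg.norm(v))
E
```

```text
t 15.7 q [0.01 0.89 0.5  1.81 1.18 1.36 2.16] p [ 0.3894 -0.5511  0.2812] w 0.948 F [-0.7  0.6 -0.3] T [ 1.02 -0.52 -0.04]
toolz [-0.533 -0.846 -0.007] az -122.2 tooly [-0.846  0.533 -0.007] az 147.8
[ 22.  -95.  -69.1] 119.47922578433479
[95.2 22.1 69.8] 120.07755261765777
```

Call:
move_arm --pt "0 0 0 1.47 -6.33 -4.61" --pt "0 0 0 1.47 -6.33 -4.61" --pt "0 0 0 1.47 -6.33 -4.61" --pt "0 0 0 1.47 -6.33 -4.61" --pt "0 0 0 1.47 -6.33 -4.61" --pt "0 0 0 1.47 -6.33 -4.61" --pt "0 0 0 1.47 -6.33 -4.61" --pt "0 0 0 1.47 -6.33 -4.61"

```text
clock: 16.5
position: [0.3904, -0.5499, 0.2751]
ee_rot: [0.046, -2.417, 0.48]
force: [0.3, -0.6, -0.4]
width: 0.946
```

Call:
move_arm --pt "0 0 0 1.47 -6.33 -4.61" --pt "0 0 0 1.47 -6.33 -4.61" --pt "0 0 0 1.47 -6.33 -4.61" --pt "0 0 0 1.47 -6.33 -4.61" --pt "0 0 0 1.47 -6.33 -4.61" --pt "0 0 0 1.47 -6.33 -4.61" --pt "0 0 0 1.47 -6.33 -4.61" --pt "0 0 0 0 0 0"

```text
clock: 17.3
position: [0.3848, -0.5526, 0.2764]
ee_rot: [0.873, 3.017, -0.002]
force: [-1.7, -0.2, 0.3]
width: 0.947
```

```bash
python3 st.py; python3 - <<'E'
from h import *
c=cam('wrist');save(c,'w2.png')
for r in outline_of('wrist','cartridge'): print(r['p'],r['rect'])
P=np.array([[.3845,-.559,.109]]);print(proj(c,P))
E
```

```text
t 17.3 q [ 0.66  0.5   0.35  1.42 -0.18  1.25  2.04] p [ 0.3848 -0.5526  0.2764] w 0.947 F [-1.7 -0.2  0.3] T [-0.05  0.05 -0.02]
toolz [ 0.    -0.001 -1.   ] az -72.4 tooly [ 0.534  0.846 -0.001] az 57.7
0.73 [372.5, 0.4, 107.4, 81.7]
0.64 [259.6, 156.2, 33.9, 73.0]
0.58 [425.7, 183.0, 68.6, 64.6]
[[275.56890484 200.36976587]]
```

View pics/w2.png

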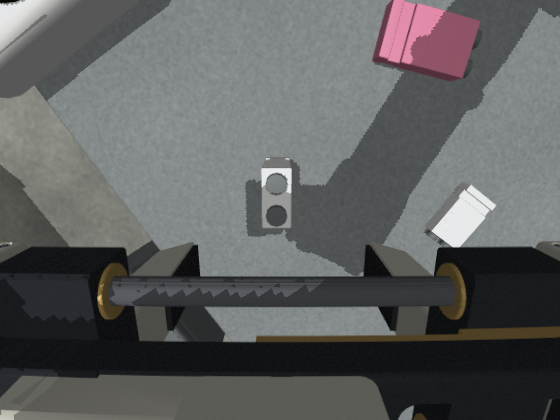

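Wrist view: the cartridge stands upright with caps at (277,184) and (276,215), within 1 px of my prediction and square to the jaws. I'll grip it from above across its 30 mm thickness.

Call:
move_arm --pt "0 -0.3 -4 0 0 0" --pt "0 -0.3 -5 0 0 0" --pt "0 0 -4 0 0 0" --pt "0 0 -3 0 0 0" --pt "0 0 -2.5 0 0 0" --pt "0 0 -1.4 0 0 0" --pt "0 0 -0.4 0 0 0" --pt "0 0 0 0 0 0"

```text
clock: 18.2
position: [0.3907, -0.5557, 0.0726]
ee_rot: [-0.855, -3.022, 0.001]
force: [-0.4, -0.1, 0.5]
width: 0.947
```

```bash
python3 st.py
```

```text
t 18.2 q [ 0.7   0.7   0.29  1.61 -0.24  0.86  2.1 ] p [ 0.3907 -0.5557  0.0726] w 0.947 F [-0.4 -0.1  0.5] T [-0.03 -0.01 -0.  ]
toolz [-0.001 -0.    -1.   ] az -159.8 tooly [ 0.524  0.852 -0.001] az 58.4
```

Call:
move_arm --pt "-0.3 -0.15 0 0 0 0" --pt "-0.3 -0.15 0 0 0 0" --pt "0 0 0 0 0 0"

```text
clock: 18.5
position: [0.3831, -0.5602, 0.074]
ee_rot: [0.86, 3.02, -0.003]
force: [-0.2, 0.1, -0.5]
width: 0.956
```

Call:
move_arm --pt "0 0 0 0 0 0" --pt "0 0 0 0 0 0" --pt "0 0 0 0 0 0" --pt "0 0 0 0 0 0" --pt "0 0 0 0 0 0" --pt "0 0 0 0 0 0" --pt "0 0 0 0 0 0" --pt "0 0 0 0 0 0" --grip 0.2 --force 40

```text
clock: 19.3
position: [0.3839, -0.5591, 0.0728]
ee_rot: [0.858, 3.022, -0.001]
force: [0.7, -0.1, -0.0]
width: 0.323
```

```bash
python3 st.py
```

```text
t 19.3 q [ 0.71  0.7   0.29  1.62 -0.24  0.86  2.11] p [ 0.3839 -0.5591  0.0728] w 0.323 F [ 0.7 -0.1 -0. ] T [-0.12 -0.05 -0.01]
toolz [ 0.    -0.001 -1.   ] az -74.6 tooly [ 0.526  0.851 -0.   ] az 58.3
```

Call:
move_arm --pt "0 0 3 0 0 0" --pt "0 0 4.5 0 0 0" --pt "0 0 4.5 0 0 0" --pt "0 0 4.5 0 0 -2.8" --pt "1.3 4.6 4 0 0 -2.8" --pt "1.3 4.6 2.2 0 0 -2.8" --pt "1.3 4.6 2 0 0 -2.8" --pt "1.3 4.6 0 0 0 -2.8"

```text
clock: 20.1
position: [0.4328, -0.3875, 0.3126]
ee_rot: [1.223, 2.889, -0.002]
force: [1.4, -0.7, -2.6]
width: 0.321
```

Call:
move_arm --pt "1.3 4.6 0 0 0 -2.8" --pt "1.3 4.6 0 0 0 -2.8" --pt "1.3 4.6 0 0 0 -2.8" --pt "1.3 4.6 0 0 0 -2.8" --pt "1.3 4.6 0 0 0 -2.8" --pt "1.3 4.6 0 0 0 -2.8" --pt "1.3 4.6 0 0 0 -2.8" --pt "1.3 4.6 0 0 0 -2.8"

```text
clock: 20.9
position: [0.536, -0.0183, 0.31]
ee_rot: [-1.762, -2.601, 0.001]
force: [0.7, -0.4, -2.3]
width: 0.324
```

Call:
move_arm --pt "1.3 4.6 0 0 0 -2.8" --pt "1.3 4.6 0 0 0 -2.8" --pt "1.3 4.6 0 0 0 -2.8" --pt "1 4.6 0 0 0 -2.8" --pt "0.8 3.5 0 0 0 0" --pt "0 0 0 0 0 0" --pt "0 0 0 0 0 0"

```text
clock: 21.6
position: [0.5927, 0.1996, 0.3092]
ee_rot: [-2.002, -2.42, 0.004]
force: [0.5, -0.9, -1.0]
width: 0.323
```

```bash
python3 st.py; python3 - <<'E'
from h import *
c=cam('wrist');save(c,'w3.png')
import pickle;pickle.dump(c,open('w3.pkl','wb'))
for r in outline_of('wrist','holder'): print(r['p'],r['rect'])
E
```

```text
t 21.6 q [-0.55  0.4   0.2   1.49 -0.08  1.27 -0.15] p [0.5927 0.1996 0.3092] w 0.323 F [ 0.5 -0.9 -1. ] T [-0.21 -0.01  0.02]
toolz [-0.002 -0.001 -1.   ] az -139.8 tooly [ 0.982  0.187 -0.002] az 10.8
0.89 [251.6, 141.8, 71.5, 70.2]
0.66 [247.0, 38.2, 77.7, 92.8]
```

View pics/w3.png

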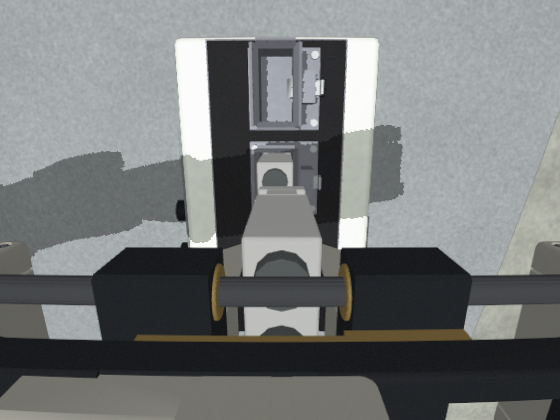

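The wrist view shows the empty holder at (275,85) with its catch on the right (+x) at (320,87), and the jaws nearly square to it. One enlarged crop will give me the bay's edges.

```bash
python3 - <<'E'
from h import *
import pickle
c=pickle.load(open('w3.pkl','rb'))
x,y,w,h=236,28,100,112
a=cv2.resize(c[0][y:y+h,x:x+w,::-1],None,fx=5,fy=5,interpolation=cv2.INTER_CUBIC)
a=cv2.convertScaleAbs(a,alpha=1.6)
# expected bay rectangle (66x32.5) at floor .083 & wall top .121 & middle-holder, from mixer guess, for overlay
for i in range(0,w,10): cv2.putText(a,str(x+i),(i*5,8),0,.3,(0,255,255));cv2.line(a,(i*5,10),(i*5,16),(0,255,255))
for i in range(0,h,10): cv2.putText(a,str(y+i),(0,i*5+4),0,.3,(0,255,255));cv2.line(a,(22,i*5),(28,i*5),(0,255,255))
cv2.imwrite('pics/crop3.png',a)
E
```

```text
(no output)
```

View pics/crop3.png

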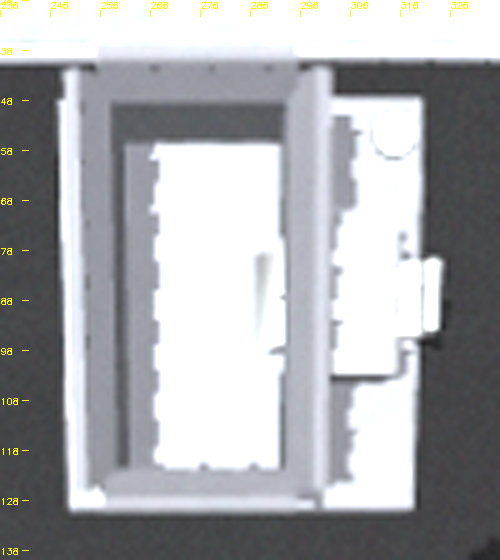

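```bash
python3 - <<'E'
from h import *
import pickle
c=pickle.load(open('w3.pkl','rb'))
P=onz(c,[[258.2,48.2],[293,48.2],[292.5,121.6],[258.5,121.6]],.121)*1000
print(P.round(1),P.mean(0)); d=lambda i,j:np.linalg.norm(P[i]-P[j]).round(1)
print(d(0,1),d(1,2),d(2,3),d(3,0))
az=lambda i,j:np.degrees(np.arctan2(*(P[j]-P[i])[[1,0]])).round(1)
print('y az',az(0,1),az(3,2),'x az',az(2,1),az(3,0))
Q=onz(c,[[249,41],[302,41],[301,129.6],[249.5,129.6]],.131)*1000;print(Q.round(1),Q.mean(0))
F=onz(c,[[261,56.6],[292,56.6]],.083)*1000;print('floor far edge',F.round(1))
# neighbour cap (top .192) in holder b
print('catch',onz(c,[[321,87]],.11))
# held cartridge in hand: predicted foot corners
s=monitor.observe();M=R.from_rotvec(s['ee_rot']).as_matrix();p=np.array(s['position'])
for hz,dx in ((.0728-.1,31),(.0728,31)):
  print(proj(c,[p+M@np.array([dx*.001,y,hz]) for y in(-.015,.015)]).round(1))
E
```

```text
[[545.8 330.7 121. ]
 [577.6 336.7 121. ]
 [590.1 271.5 121. ]
 [557.4 265.3 121. ]] [567.73360856 301.05101275 121.        ]
32.3 66.4 33.2 66.4
y az 10.7 10.7 x az 100.8 100.1
[[537.7 333.3 131. ]
 [584.4 342.1 131. ]
 [599.1 265.7 131. ]
 [550.9 256.6 131. ]] [568.04849959 299.40155865 131.        ]
floor far edge [[546.2 330.3  83. ]
 [577.9 336.3  83. ]]
catch [[0.61154191 0.30935217 0.11      ]]
[[240.5 241. ]
 [322.2 241.2]]
[[258.6 187.8]
 [303.9 187.9]]
```

```bash
python3 - <<'E'
from h import *
import pickle
c=pickle.load(open('w3.pkl','rb'));g=cv2.cvtColor(c[0],cv2.COLOR_RGB2GRAY).astype(int)
for r in (190,192,196,210,225): print(r,g[r,240:272],'|',g[r,296:326])
s=monitor.observe();M=R.from_rotvec(s['ee_rot']).as_matrix();p=np.array(s['position'])
for h in (0,.012): print(proj(c,[p+M@np.array([.031,y,.0728-h]) for y in(-.015,.015)]).round(1))
print(proj(c,[p+M@np.array([.031,y,-.0272]) for y in(-.015,.015)]).round(1))
E
```

```text
190 [ 25  32  26  27  29  29  27  27  30  29  42  76  95  95  91  77  84 117
 164 175 186 185 185 185 185 185 179 156 136 137 136 135] | [157 182 184 181 182 183 184 180 161 116  99 100 100 101  99  99 100  96
  96  96  86  47  36  49  36  25  28  26  28  29]
192 [ 26  27  28  29  28  27  28  26  28  26  37  70  96  94  94  81  82 110
 161 180 193 193 192 192 192 191 181 137 132 133 134 132] | [148 184 192 190 192 192 193 190 175 147 100  99 101 100  99 100  98  96
  95  95  86  44  29  31  30  28  26  27  28  31]
196 [ 27  27  31  28  27  26  29  27  27  28  36  66  98  95  91  89 114 130
 134 132 133 135 133 132 133 133 133 134 132 133 132 134] | [133 133 132 133 133 133 133 133 133 133 127 110 100 100  99  99  98  94
  94  95  85  39  31  25  27  30  27  29  26  27]
210 [ 24  28  28  30  31  29  25  28  25  26  36  78 129 133 134 133 134 133
 133 134 134 134 134 133 132 133 133 132 134 133 133 133] | [134 134 132 134 134 132 133 133 133 133 134 134 134 134 132 130 130 130
 120  98  88  27  26  26  28  27  29  28  28  28]
225 [ 27  30  28  29  30  49 105 131 133 133 134 134 133 134 134 135 132 133
 134 134 133 133 133 132 134 133 133 133 133 133 133 134] | [133 133 135 134 134 133 134 134 135 134 134 133 133 134 133 134 134 134
 132 133 121  76  46  47  47  44  47  42  45  45]
[[258.6 187.8]
 [303.9 187.9]]
[[257.4 191.5]
 [305.1 191.6]]
[[240.5 241. ]
 [322.2 241.2]]
```

The foot in hand agrees with the prediction to within 0.3 px. The bay measures 66.4 x 32.8 mm, centred at (567.7, 301.0), y axis at 10.7°. I'm moving above it.

Call:
move_arm --pt "-0.8 3.4 0 0 0 -0.1" --pt "-0.8 3.4 0 0 0 0" --pt "-0.9 3.34 0 0 0 0" --pt "0 0 -3 0 0 0" --pt "0 0 -4 0 0 0" --pt "0 0 -2 0 0 0" --pt "0 0 0 0 0 0" --pt "0 0 0 0 0 0"

```text
clock: 22.5
position: [0.5688, 0.2991, 0.221]
ee_rot: [2.009, 2.415, -0.001]
force: [-0.1, -0.2, -2.1]
width: 0.323
```

```bash
python3 st.py;python3 st.py;python3 st.py
```

```text
t 22.5 q [-0.68  0.48  0.17  1.57 -0.09  1.1  -0.31] p [0.5688 0.2991 0.221 ] w 0.323 F [-0.1 -0.2 -2.1] T [-0.06  0.03  0.08]
toolz [ 0.    -0.001 -1.   ] az -73.3 tooly [0.983 0.182 0.   ] az 10.5
t 22.5 q [-0.68  0.48  0.17  1.57 -0.09  1.1  -0.31] p [0.5688 0.2991 0.221 ] w 0.323 F [-0.1 -0.2 -2.1] T [-0.06  0.03  0.08]
toolz [ 0.    -0.001 -1.   ] az -73.3 tooly [0.983 0.182 0.   ] az 10.5
t 22.5 q [-0.68  0.48  0.17  1.57 -0.09  1.1  -0.31] p [0.5688 0.2991 0.221 ] w 0.323 F [-0.1 -0.2 -2.1] T [-0.06  0.03  0.08]
toolz [ 0.    -0.001 -1.   ] az -73.3 tooly [0.983 0.182 0.   ] az 10.5
```

Call:
move_arm --pt "0 0 -1 0 0 0" --pt "0 0 -0.7 0 0 0" --pt "0 0 0 0 0 0"

```text
clock: 22.8
position: [0.5678, 0.3, 0.2024]
ee_rot: [-2.007, -2.417, 0.003]
force: [0.3, -0.6, -3.0]
width: 0.324
```

Call:
move_arm --pt "0 0 -0.4 0 0 0" --pt "0 0 0 0 0 0"

```text
clock: 23.0
position: [0.568, 0.3003, 0.1988]
ee_rot: [-2.007, -2.417, 0.002]
force: [-0.3, -0.3, -2.2]
width: 0.322
```

Call:
move_arm --pt "0 0 -0.4 0 0 0" --pt "0 0 0 0 0 0"

```text
clock: 23.2
position: [0.5679, 0.3002, 0.1946]
ee_rot: [-2.007, -2.417, 0.002]
force: [-0.0, -0.5, -3.3]
width: 0.321
```

```bash
python3 st.py
```

```text
t 23.2 q [-0.68  0.51  0.16  1.6  -0.09  1.05 -0.31] p [0.5679 0.3002 0.1946] w 0.321 F [-0.  -0.5 -3.3] T [-0.14  0.08  0.02]
toolz [-0.001 -0.001 -1.   ] az -138.0 tooly [ 0.983  0.184 -0.001] az 10.6
```

Call:
move_arm --pt "0 0 -0.4 0 0 0" --pt "0 0 -0.3 0 0 0" --pt "0 0 0 0 0 0"

```text
clock: 23.5
position: [0.5678, 0.3001, 0.1875]
ee_rot: [-2.007, -2.417, 0.002]
force: [-0.9, -0.3, -2.6]
width: 0.321
```

Call:
move_arm --pt "0 0 -0.4 0 0 0" --pt "0 0 -0.4 0 0 0" --pt "0 0 0 0 0 0"

```text
clock: 23.8
position: [0.5678, 0.3001, 0.1793]
ee_rot: [-2.007, -2.417, 0.003]
force: [-0.2, -0.4, -3.2]
width: 0.324
```

```bash
python3 st.py
```

```text
t 23.8 q [-0.67  0.52  0.16  1.62 -0.09  1.01 -0.3 ] p [0.5678 0.3001 0.1793] w 0.324 F [-0.2 -0.4 -3.2] T [-0.09  0.08  0.01]
toolz [-0.001 -0.001 -1.   ] az -139.6 tooly [ 0.983  0.184 -0.002] az 10.6
```

It entered the bay with no side force. Now I'll press down through the catch.

Call:
move_arm --pt "0 0 -0.4 0 0 0" --pt "0 0 -0.4 0 0 0" --pt "0 0 -0.3 0 0 0" --pt "0 0 0 0 0 0"

```text
clock: 24.2
position: [0.5667, 0.3003, 0.1684]
ee_rot: [-2.005, -2.416, 0.005]
force: [-3.8, -0.7, -4.3]
width: 0.324
```

Call:
move_arm --pt "0 0 -0.3 0 0 0" --pt "0 0 -0.3 0 0 0" --pt "0 0 -0.2 0 0 0" --pt "0 0 0 0 0 0"

```text
clock: 24.6
position: [0.5668, 0.3002, 0.1603]
ee_rot: [-2.005, -2.416, 0.005]
force: [-5.4, -0.7, -2.6]
width: 0.326
```

```bash
python3 st.py
```

```text
t 24.6 q [-0.67  0.54  0.15  1.64 -0.1   0.98 -0.3 ] p [0.5668 0.3002 0.1603] w 0.326 F [-5.4 -0.7 -2.6] T [-0.23  1.37  0.05]
toolz [-0.003 -0.001 -1.   ] az -156.2 tooly [ 0.983  0.184 -0.003] az 10.6
```

Call:
move_arm --pt "0 0 -0.2 0 0 0" --pt "0 0 -0.1 0 0 0" --pt "0 0 0 0 0 0"

```text
clock: 24.9
position: [0.5679, 0.3002, 0.1576]
ee_rot: [-2.007, -2.417, 0.002]
force: [-2.2, 0.4, -4.8]
width: 0.323
```

Call:
move_arm --pt "0 0 -0.1 0 0 0" --pt "0 0 -0.1 0 0 0" --pt "0 0 0 0 0 0"

```text
clock: 25.2
position: [0.5685, 0.3003, 0.1562]
ee_rot: [2.007, 2.416, -0.0]
force: [-0.7, -0.9, -2.8]
width: 0.321
```

```bash
python3 st.py
```

```text
t 25.2 q [-0.67  0.54  0.15  1.64 -0.1   0.97 -0.3 ] p [0.5685 0.3003 0.1562] w 0.321 F [-0.7 -0.9 -2.8] T [-0.12  0.09  0.01]
toolz [ 0. -0. -1.] az -54.0 tooly [0.983 0.184 0.   ] az 10.6
```

The side force has vanished, so the catch has probably snapped in. I'll press onto the floor to confirm it's home.

Call:
move_arm --pt "0 0 -0.1 0 0 0" --pt "0 0 -0.05 0 0 0" --pt "0 0 0 0 0 0"

```text
clock: 25.5
position: [0.5685, 0.3003, 0.1557]
ee_rot: [2.007, 2.416, 0.001]
force: [-2.4, -1.6, 6.4]
width: 0.32
```

Call:
move_arm --pt "0 0 -0.1 0 0 0" --pt "0 0 0 0 0 0" --pt "0 0 0 0 0 0"

```text
clock: 25.8
position: [0.5686, 0.3003, 0.1557]
ee_rot: [2.007, 2.416, 0.001]
force: [-5.3, -3.1, 13.8]
width: 0.325
```

```bash
python3 st.py
```

```text
t 25.8 q [-0.67  0.54  0.15  1.64 -0.1   0.96 -0.3 ] p [0.5686 0.3003 0.1557] w 0.325 F [-5.3 -3.1 13.8] T [-0.85  1.67  0.08]
toolz [ 0.001  0.    -1.   ] az 25.5 tooly [0.983 0.183 0.001] az 10.6
```

It's seated on the floor at TCP z 0.1557, i.e. foot at 83 mm. I'll unload, then tug gently in small steps.

Call:
move_arm --pt "0 0 0.1 0 0 0" --pt "0 0 0.1 0 0 0" --pt "0 0 0.1 0 0 0" --pt "0 0 0.1 0 0 0" --pt "0 0 0 0 0 0" --pt "0 0 0 0 0 0"

```text
clock: 26.4
position: [0.5682, 0.3003, 0.1574]
ee_rot: [2.007, 2.417, -0.001]
force: [0.7, -0.5, -3.6]
width: 0.326
```

Call:
move_arm --pt "0 0 0.1 0 0 0" --pt "0 0 0 0 0 0" --pt "0 0 0 0 0 0"

```text
clock: 26.7
position: [0.5681, 0.3003, 0.1583]
ee_rot: [2.007, 2.417, -0.001]
force: [2.9, 1.2, -8.0]
width: 0.329
```

```bash
python3 st.py
```

```text
t 26.7 q [-0.67  0.54  0.15  1.64 -0.1   0.97 -0.3 ] p [0.5681 0.3003 0.1583] w 0.329 F [ 2.9  1.2 -8. ] T [ 0.11 -0.47  0.06]
toolz [-0.    -0.001 -1.   ] az -124.7 tooly [ 0.983  0.184 -0.001] az 10.6
```

Call:
move_arm --pt "0 0 0.1 0 0 0" --pt "0 0 0 0 0 0"

```text
clock: 26.9
position: [0.5681, 0.3003, 0.1592]
ee_rot: [2.007, 2.417, -0.001]
force: [4.1, 1.1, -12.1]
width: 0.322
```

```bash
python3 st.py
```

```text
t 26.9 q [-0.67  0.54  0.15  1.64 -0.1   0.97 -0.3 ] p [0.5681 0.3003 0.1592] w 0.322 F [  4.1   1.1 -12.1] T [ 0.3  -0.86 -0.04]
toolz [-0.001 -0.001 -1.   ] az -127.6 tooly [ 0.983  0.184 -0.001] az 10.6
```

About 10 N net of the weight. Hold for a second.

Call:
move_arm --pt "0 0 0 0 0 0" --pt "0 0 0 0 0 0" --pt "0 0 0 0 0 0" --pt "0 0 0 0 0 0" --pt "0 0 0 0 0 0"

```text
clock: 27.4
position: [0.5681, 0.3003, 0.1595]
ee_rot: [2.007, 2.417, -0.001]
force: [3.9, 0.4, -12.8]
width: 0.322
```

Call:
move_arm --pt "0 0 0 0 0 0" --pt "0 0 0 0 0 0" --pt "0 0 0 0 0 0" --pt "0 0 0 0 0 0" --pt "0 0 0 0 0 0"

```text
clock: 27.9
position: [0.5681, 0.3003, 0.1596]
ee_rot: [2.007, 2.417, -0.001]
force: [3.3, 0.6, -14.0]
width: 0.326
```

Call:
move_arm --pt "0 0 -0.1 0 0 0" --pt "0 0 -0.1 0 0 0" --pt "0 0 -0.1 0 0 0" --pt "0 0 -0.1 0 0 0" --pt "0 0 -0.1 0 0 0" --pt "0 0 0 0 0 0"

```text
clock: 28.5
position: [0.5683, 0.3005, 0.1557]
ee_rot: [2.007, 2.417, 0.001]
force: [-2.0, -0.2, 4.9]
width: 0.327
```

```bash
python3 st.py
```

```text
t 28.5 q [-0.67  0.54  0.15  1.64 -0.1   0.96 -0.3 ] p [0.5683 0.3005 0.1557] w 0.327 F [-2.  -0.2  4.9] T [-0.33  0.72 -0.  ]
toolz [ 0.  0. -1.] az 50.0 tooly [0.983 0.184 0.   ] az 10.6
```

The catch held at 12–14 N measured (about 10–12 N net of weight), and the cartridge went back to the same home height, so nothing slipped. Release and withdraw.

Call:
move_arm --pt "0 0 0.05 0 0 0" --pt "0 0 0 0 0 0" --pt "0 0 0 0 0 0" --pt "0 0 0 0 0 0" --grip 0.65

```text
clock: 28.9
position: [0.5682, 0.3003, 0.1551]
ee_rot: [2.007, 2.417, -0.001]
force: [0.4, 0.3, -0.2]
width: 0.614
```

Call:
move_arm --pt "0 0 2 0 0 0" --pt "0 0 3 0 0 0" --pt "0 0 4 0 0 0" --pt "0 0 4 0 0 0" --pt "0 -3 0 0 0 0" --pt "0 -3.5 0 0 0 0" --pt "0 -3.5 0 0 0 0" --pt "0 0 0 0 0 0"

```text
clock: 29.7
position: [0.569, 0.1938, 0.2857]
ee_rot: [2.014, 2.407, -0.003]
force: [0.5, -0.2, 0.3]
width: 0.646
```

```bash
python3 st.py; python3 - <<'E'
from h import *
c=cam('wrist');a=c[0][...,::-1].copy()
b=(np.array([.5677,.301]));t=np.radians(10.7);y=np.array([np.cos(t),np.sin(t)]);x=np.array([-y[1],y[0]])
P=[np.r_[b+sx*x*.031+sy*y*.015,.183] for sx,sy in((1,1),(1,-1),(-1,-1),(-1,1))]
q=proj(c,P);print(q.round(1))
for p in q: cv2.circle(a,tuple(int(v) for v in p.round()),1,(0,0,255),-1)
d=cam('scene')[0][150:310,290:490,::-1];e=cam('scene')[0][...,::-1]
a=a[0:300,150:410]
cv2.imwrite('pics/final.png',np.hstack([cv2.resize(a,(390,450)),cv2.resize(e[:,:],(400,450))]))
E
```

```text
t 29.7 q [-0.56  0.37  0.2   1.59 -0.07  1.2  -0.17] p [0.569  0.1938 0.2857] w 0.646 F [ 0.5 -0.2  0.3] T [-0.11 -0.   -0.02]
toolz [ 0.001 -0.003 -1.   ] az -78.6 tooly [0.984 0.176 0.   ] az 10.2
[[328.7  21.4]
 [284.3  21.7]
 [285.  116.3]
 [326.7 115.9]]
```

View pics/final.png

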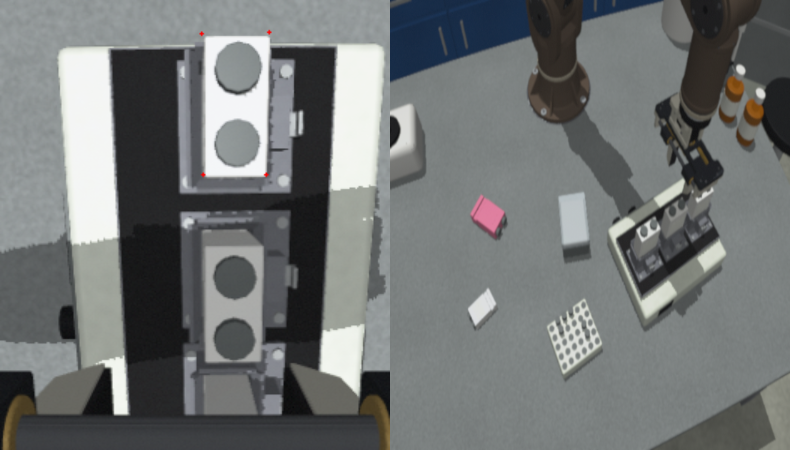

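The final picture shows the cartridge upright and home. Its top corners sit within about 2 px of the predicted home height, and its neighbours and the bystanders are where they were.

```bash
python3 -c "
from cell import workorder;print(workorder.sign_off())"
```

```text
the job is handed in; nothing more can be done
None
```

I handed the job in at about 30 s of the 67 s limit. The larger white cartridge is clipped into the empty holder, and my last checks all agreed.

**Standing it up:** I gripped the cartridge across its 62 mm width, turned it upright, stood it on its foot on clear bench and let go. My first tilt ran toward a joint limit. I laid the cartridge back down, gripped it nearer the caps and tilted it the other way.

**Pressing it in:** I took it again from above, across its 30 mm thickness, and pressed it into the bay. The catch's side push of about 5 N came on and then vanished, which fits the catch snapping in. The foot then rested firmly on the bay floor, 83 mm above the bench, with up to about 14 N of pressing.

**Tug test:** The wrist read 12–14 N for a little over 1 s, about 10–12 N once the cartridge's weight is taken off. That is slightly above the 10 N asked and well under 25 N. The catch held, and the cartridge went back to the same home height.

**Final picture:** It stands upright and home, within about 2 pixels of where it should be. The clipped-in cartridges, the tip box, the tube rack and the pink and small white cartridges look undisturbed, and the gripper touches nothing.

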